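Lay out the guest's wash things on the washstand ledge

ROBOT

A 7-joint arm with a two-finger parallel gripper is mounted at the origin on the work surface. World frame = base frame: x ahead of the robot, y to its left, z up, the work surface at z = 0. Lengths are in m, angles in rad, forces in N, time in s.
With the tool pointing down it reaches from about 0.425 to 0.925 m from the base axis. Payload 6.8 kg.
Tool frame: the origin (TCP) lies at the very end of the fingers, on their centre line; the grasp point (between the pads) lies 19 mm behind it; z points along the fingers, y is the line along which they close (so a half turn about z gives the same grasp; the last joint's range is limited). The gripper opens to 88 mm and grips with 3 to 60 N. Pads are 20 mm wide; open, the fingers measure 115 mm over their backs; the gripper's body (75 mm by 178 mm) begins 61 mm behind the grasp point.
Start: joints at [1.054, 0.477, 0.022, 1.555, -0.011, 1.109, -0.083], TCP at [0.268, -0.619, 0.223] pointing down, gripper open.
Joint ranges: [-2.96, 2.96], [-0.34, 2.1], [-1.41, 1.46], [0.24, 2.44], [-1.37, 4.51], [0.17, 1.92], [-2.96, 2.96]. Speed limits (rad/s): [2.39, 2.39, 3.14, 3.14, 3.14, 3.14, 3.14].

INTERFACE

Orientations are given as a 3x3 rotation matrix whose columns are the frame's x, y, z axes.
In Python, from bench import env gives the robot as it stands.
- The arm moves only by the tool step_arm, never from a script. Its argument "rows" is a list of rows, each a list of 3 entries, a list of its own where there are three numbers: the closure, from 0 (fully open) to 1 (shut), then the shift along the tool's x, y, z in mm, then the turn, a rotation vector about the tool's x, y, z in rad. In form: [[jaw, [x, y, z], [ax, ay, az]], ...]. A call has 1 to 8 rows; each row shifts and turns the commanded pose from where the row before left it, along the tool's axes as they then stand; what a row does not reach is not made up. A row lasts 1/8 s, in which the tool goes at most 62.5 mm and 10.7 degrees, less where a joint would pass 70% of its speed; a pose out of reach is approached as far as the arm can. A call with a gripper value outside its range is refused whole. The fingers move at their own pace and stop on an object; "squeeze" is the grip in N (left out, the last holds). Time passes only in rows, so rows that do not move let the fingers close. It gives the time, the measured TCP pose, the force, the opening and the grip force at its end, in the units of the state.
- env.get_state(): the state, without advancing time (a new reading comes with each control period).
- env.get_image(name): name is "scene" or "top" or "wrist"; returns a dict with "color" (400x640x3 uint8, red, green, blue), "intrinsics" (3x3 intrinsics, pixels), "k1" (the pictures are not rectified: a ray, as slopes to the right and down, at radius r is drawn at 1 + k1 r^2 times it, then the intrinsics apply), "view" (4x4, takes a point from world to camera coordinates); the wrist camera has in their place "hand_eye" (4x4, takes a point from camera to tool coordinates, whose origin is the TCP and whose axes are the flange's). Camera axes: x right, y up, looking along -z (the intrinsics and any distortion apply to the point x, -y, -z); pixel columns grow to the right and rows downward; lengths in m; the calibration is good to about 2 mm. A picture is of the moment at which its call begins: read the wrist's pose just before it. There is no depth.
- env.sign_off(): hands the job in; it is judged then, once.
The state is a dict: "clock": time; "joint_positions": joint angles; "joint_velocities": joint speeds; "tau": joint torques, N m; "ee_pos": TCP position; "tcp_rot": TCP orientation; "contact_force": force on the tool from outside, world axes, zero at the start; "torque": the same for the moment, N m; "finger_gap": opening from 0.0 (shut) to 1.0 (fully open); "finger_force": force on a finger pad.
Only numpy, scipy, OpenCV 4.12 (cv2) and the standard library are available. Lean on these libraries where they do the work, as an engineer would, in place of code of your own. Each camera call takes 0.05 s, during which the arm holds its last target. There are 200 camera calls.

TASK

Lay out the wash things neatly on the grey ledge: the pink soap lying flat in the middle of the soap dish, the white tumbler standing in the middle of the cork coaster, and the blue jar standing on the board exactly halfway between dish and coaster, in line with their centres. Set the yellow tin centred on top of the jar, right way up, and stand the amber bottle on the board directly behind the jar, between it and the back rail. Knock nothing over, and leave the green bottle and the nail brush where they are.

Things in the scene. Friction and masses are not known exactly. Their poses are not given: they have to be found in the camera images.
- soap: bar of pink soap, a block 80 mm long (its x) by 50 mm wide (its y) by 32 mm high with rounded edges, lying flat on the counter, turned up to 40 degrees either way, about 110 g; origin at the centre of its underside, z up
- tumbler: plain white tooth tumbler without a handle, open at the top, standing upright, 90 mm high, outside diameter 60 mm at the foot and 62 mm at the rim, wall 4 mm, about 190 g; origin at the centre of its underside, z up
- jar: blue ceramic jar closed by a flat pale wooden lid that does not come off, standing upright, 60 mm diameter (lid 62 mm), 64 mm high to the flat lid top, the lid being the upper 14 mm, about 250 g; origin at the centre of its underside, z up
- tin: small flat round yellow tin with a white disc on top, 52 mm diameter, 30 mm high, about 60 g; origin at the centre of its underside, z up
- amber: amber-brown bottle with a black cap, standing upright; straight body 42 mm diameter up to 80 mm, then a shoulder and a cap of 24 mm diameter, 114 mm high in all, about 170 g; origin at the centre of its underside, z up
- ledge: fixed grey painted shelf board on the counter, 420 mm long (its y) by 190 mm deep (its x), 18 mm thick; along its whole far edge (its +x side, away from the robot) runs an upright back rail 14 mm thick, its top 55 mm above the counter, its face 81 mm from the board's centre. Origin at the centre of the board's underside on the counter, board top at z = 18 mm. 'Behind' means towards the rail
- dish: white rectangular soap dish fixed on the ledge, at one or the other end of it, 116 mm long (its y, along the ledge) by 84 mm (its x), 12 mm high, walls and floor 5 mm, so the inside is 106 by 74 mm and 7 mm deep; origin at the centre of its underside, on the ledge's top
- coaster: round cork coaster fixed on the ledge at the other end from the dish, 88 mm diameter, 6 mm thick; origin at the centre of its underside, on the ledge's top. Dish and coaster centres are 270 mm apart, both 32 mm in front of the ledge's lengthwise centre line
- green: bystander: green bottle with a black cap, same shape and size as the amber one, standing among the wash things; leave it where it is. Origin at the centre of its underside
- brush: bystander: wooden nail brush, bristles up, 90 mm long (its x) by 42 mm by 30 mm high, lying on the counter to the robot's right; leave it where it is. Origin at the centre of its underside
Things that resemble listed ones, but are neither listed nor needed, are in the scene too. There is more than one size of the jar; the one meant has the size given above. There is more than one size of the tin; the one meant has the size given above.

How it is judged:
At the end, for the whole second after the job is handed in: Soap flat in dish, within 15 mm of its centre each way; tumbler on coaster within 13 mm; jar on board within 16 mm each way of halfway; tin on jar within 12 mm; amber bottle on board, over 22 mm behind the ledge's centre line, within 24 mm of its middle sideways; all upright, at rest, released (x of soap in the frame of dish between -0.015 and 0.015 m and y of soap in the frame of dish between -0.015 and 0.015 m and z of soap in the frame of dish between 0.001 and 0.009 m and horizontal distance between tumbler and coaster below 0.013 m and z of tumbler in the frame of coaster between 0.003 and 0.01 m and x of jar in the frame of ledge between -0.047 and -0.015 m and y of jar in the frame of ledge between -0.016 and 0.016 m and z of jar in the frame of ledge between 0.015 and 0.022 m and horizontal distance between tin and jar below 0.012 m and z of tin in the frame of jar between 0.06 and 0.069 m and x of amber in the frame of ledge above 0.022 m and y of amber in the frame of ledge between -0.024 and 0.024 m and z of amber in the frame of ledge between 0.015 and 0.022 m and angle between each of soap, tumbler, jar, tin, amber's own z axis and vertical below 0.12 rad and linear speed of each of soap, tumbler, jar, tin, amber below 0.02 m/s and angular speed of each of soap, tumbler, jar, tin, amber below 0.2 rad/s); the robot touches nothing.
It fails at once if the green bottle or the nail brush is moved by more than 20 mm (distance of any of green, brush from where it was at the start of the episode above 0.02 m).
It fails at once if the tumbler, the jar or one of the bottles is knocked over (tilted by more than about 40 degrees) (angle between any of tumbler, jar, amber, green's own z axis and vertical above 0.7 rad).
It also fails if it takes over 128 s, if anything falls off the work surface, if the arm or the gripper's body presses on something with over 40 N, if the wrist force passes 120 N, or if a joint passes its speed limit or range.

## Working session

There is one attempt and no reset: what is moved stays moved. The work goes in short steps, Python scripts to look and compute and a tool call to move; the robot and the scene stay as the last step left them, time stands still between calls to the robot, and variables do not carry over. Pictures are saved under pics/ and viewed, at most 14 in all, crops included, and the job is handed in when it is done.

Besides the shell and the picture viewer there is one more tool, called after "Request:" by a JSON object that holds its "op" and its "data", one argument or row to a line. step_arm: Moves the arm, as the interface text tells. Its arguments: {"type":"object","properties":{"rows":{"type":"array","items":{"type":"array"}},"squeeze":{"type":"number"}},"required":["rows"]}

```bash
ls; mkdir -p pics; cat > h.py <<'E'
import numpy as np, cv2, pickle
from bench import env
def grab(name,save=None):
    s=env.get_state(); im=env.get_image(name); im['state']={k:np.array(s[k]) for k in('ee_pos','tcp_rot')}
    if name=='wrist':
        T=np.eye(4);T[:3,:3]=im['state']['tcp_rot'];T[:3,3]=im['state']['ee_pos']
        im['view']=np.linalg.inv(T@np.array(im['hand_eye']))
    im={k:(np.array(v) if not isinstance(v,dict) else v) for k,v in im.items()}
    if save: cv2.imwrite('pics/'+save+'.png',im['color'][:,:,::-1]); pickle.dump(im,open('pics/'+save+'.pkl','wb'))
    return im
def load(n): return pickle.load(open('pics/'+n+'.pkl','rb'))
def _dist(im):
    return im['intrinsics'].astype(float),np.array([float(im['k1']),0,0,0,0])
def ray(im,px):
    K,D=_dist(im); u=cv2.undistortPoints(np.array(px,float).reshape(-1,1,2),K,D).reshape(-1,2)
    C=np.linalg.inv(im['view']); d=np.c_[u[:,0],-u[:,1],-np.ones(len(u))]@C[:3,:3].T
    return C[:3,3],d
def plane(im,px,z):
    o,d=ray(im,px); return o+d*((z-o[2])/d[:,2])[:,None]
def proj(im,P):
    K,D=_dist(im); P=np.atleast_2d(P).astype(float); c=P@im['view'][:3,:3].T+im['view'][:3,3]
    c=c*[1,-1,-1]; return cv2.projectPoints(c,np.zeros(3),np.zeros(3),K,D)[0].reshape(-1,2)
E
python3 - <<'E'
from h import *
for n in('scene','top'):
    im=grab(n,n+'0'); print(n,im['intrinsics'].tolist(),im['k1'],np.linalg.inv(im['view']).round(3).tolist())
print(env.get_state())
E
```

```text
pics
scene [[452.8750518860922, 0.0, 318.00807043561764], [0.0, 452.8750518860922, 201.38247841540274], [0.0, 0.0, 1.0]] -0.015520888727054653 [[-0.613, -0.428, 0.664, 1.187], [0.79, -0.332, 0.515, 0.543], [0.0, 0.84, 0.542, 0.624], [0.0, 0.0, 0.0, 1.0]]
top [[444.21263932713686, 0.0, 317.52435825532996], [0.0, 444.21263932713686, 200.65415897011965], [0.0, 0.0, 1.0]] -0.04878761329938755 [[-0.03, 0.98, -0.195, 0.252], [-1.0, -0.03, 0.006, 0.004], [-0.0, 0.195, 0.981, 1.303], [0.0, 0.0, 0.0, 1.0]]
{'clock': 0.1, 'joint_positions': array([ 1.05388706,  0.47771324,  0.02235871,  1.55630226, -0.01151422,
        1.10930454, -0.08311389]), 'joint_velocities': array([-0.00103864, -0.00021404, -0.00113987, -0.00108679,  0.00051564,
        0.00039426,  0.00122166]), 'tau': array([ 4.40671225e-03, -5.84095430e+01,  1.53999947e+00, -2.73315865e+01,
       -5.43037662e-02,  1.30205549e-02,  1.81177671e-05]), 'ee_pos': array([ 0.26810179, -0.61890258,  0.22180332]), 'tcp_rot': array([[ 9.17600312e-01,  3.97503619e-01, -7.35169609e-04],
       [ 3.97504283e-01, -9.17599220e-01,  1.42009603e-03],
       [-1.10097749e-04, -1.59531363e-03, -9.99998721e-01]]), 'contact_force': array([ 0.36019902, -0.42228345,  0.92792677]), 'torque': array([-0.00939063, -0.02269136,  0.00210427]), 'finger_force': 0.0, 'finger_gap': 0.9972881064200914}
```

View pics/top0.png

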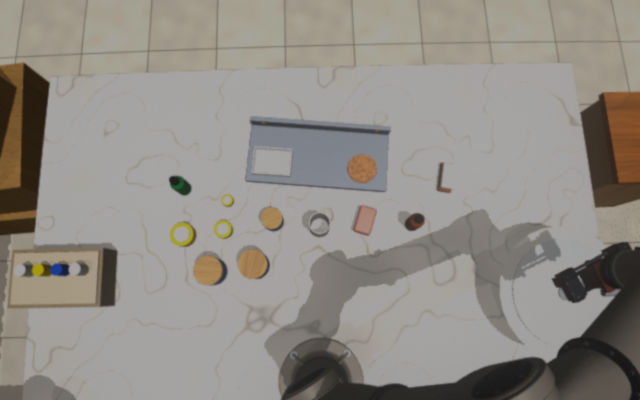

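View pics/scene0.png

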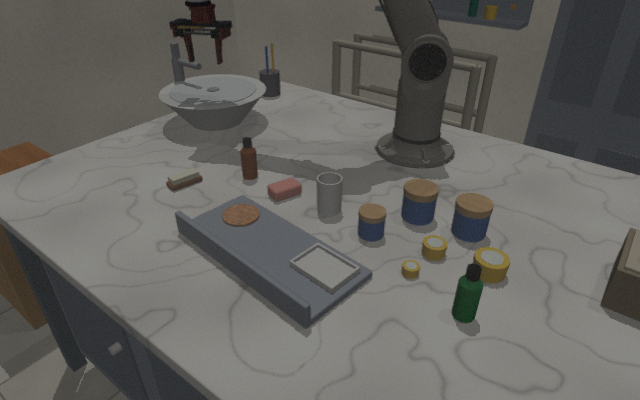

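Top view shows, left to right: green bottle (180,185), three tins (227,200)/(223,229)/(182,234), three jars (272,218)/(252,263)/(208,270), tumbler (319,224), soap (366,219), amber (415,221), brush (443,178), ledge with dish (272,161) and coaster (362,168). The scene view shows the same things, with jar lids at (371,213)/(420,190)/(472,205) and tins at (410,267)/(434,243)/(491,257).

```bash
cat >> h.py <<'E'
def blobs(im,lo,hi,roi,amin=25,close=0):
    h=cv2.cvtColor(im['color'],cv2.COLOR_RGB2HSV); m=cv2.inRange(h,np.array(lo),np.array(hi))
    r=np.zeros_like(m); x0,y0,x1,y1=roi; r[y0:y1,x0:x1]=m[y0:y1,x0:x1]
    if close: r=cv2.morphologyEx(r,cv2.MORPH_CLOSE,np.ones((close,close)))
    cs=cv2.findContours(r,cv2.RETR_EXTERNAL,cv2.CHAIN_APPROX_NONE)[0]
    return [c.reshape(-1,2) for c in cs if cv2.contourArea(c)>amin]
def tri(a,pa,b,pb):
    o1,d1=ray(a,pa);o2,d2=ray(b,pb);d1=d1[0];d2=d2[0]
    t=np.linalg.lstsq(np.c_[d1,-d2],o2-o1,rcond=None)[0]
    p,q=o1+d1*t[0],o2+d2*t[1]; return (p+q)/2,np.linalg.norm(p-q)
E
python3 - <<'E'
from h import *
t=load('top0');s=load('scene0')
def show(n,im,lo,hi,roi,**k):
    for c in blobs(im,lo,hi,roi,**k):
        e=cv2.fitEllipse(c); print(n,np.array(e[0]).round(1),np.array(e[1]).round(1),round(e[2]),len(c),cv2.boundingRect(c))
print('wood');show('t',t,(5,80,100),(20,200,255),(150,150,450,300));show('s',s,(5,60,80),(20,200,255),(150,150,520,300))
print('yellow');show('t',t,(24,110,90),(34,255,255),(150,150,450,300));show('s',s,(22,110,90),(34,255,255),(350,200,520,300))
for im,p in((t,[(272,216),(366,219),(319,224),(362,168),(182,225),(415,221)]),(s,[(371,212),(285,186),(240,214),(420,190),(434,250),(250,165)])):
    h=cv2.cvtColor(im['color'],cv2.COLOR_RGB2HSV); print([h[y,x].tolist() for x,y in p])
cv2.imwrite('pics/c1.png',np.vstack([cv2.resize(t['color'][180:290,160:440,::-1],(784,308),interpolation=2),cv2.resize(s['color'][170:290,340:525,::-1],(444,288),interpolation=2).copy() if 0 else cv2.copyMakeBorder(cv2.resize(s['color'][170:290,340:525,::-1],(444,288),interpolation=2),0,0,0,340,cv2.BORDER_CONSTANT)]))
E
```

```text
wood
t [207.6 270. ] [28.1 28.6] 25 82 (194, 256, 29, 29)
t [252.3 263.7] [28.2 28.5] 85 81 (238, 250, 30, 29)
t [271.2 218. ] [20.5 20.7] 124 59 (261, 208, 21, 21)
t [364.7 219.8] [17.4 30. ] 15 75 (354, 206, 22, 29)
t [361.8 168.2] [27.  28.3] 100 79 (348, 155, 29, 28)
s [372.2 211.5] [16.1 26.1] 96 66 (359, 204, 27, 18)
s [240.4 214.2] [20.5 36.5] 84 85 (222, 204, 38, 22)
s [474.3 202.4] [18.  36.7] 101 82 (456, 193, 37, 20)
s [421.1 187.7] [17.4 33.8] 99 79 (404, 179, 35, 21)
s [281.7 188.5] [17.7 28.1] 70 136 (268, 178, 30, 23)
yellow
t [181.7 233.9] [22.6 23.6] 70 66 (170, 222, 24, 24)
t [222.8 228.8] [16.9 17.1] 121 48 (214, 220, 18, 18)
t [226.9 200. ] [10.3 11.3] 119 32 (221, 195, 12, 11)
s [410.9 265.7] [10.9 16.6] 104 40 (403, 260, 17, 13)
s [492.  258.2] [20.1 35.4] 107 83 (475, 247, 35, 25)
s [434.7 243. ] [14.  23.6] 102 57 (423, 236, 24, 16)
[[17, 123, 166], [8, 72, 166], [10, 5, 164], [13, 136, 158], [28, 161, 165], [8, 69, 59]]
[[17, 92, 119], [5, 85, 129], [13, 106, 116], [16, 93, 113], [22, 130, 96], [10, 97, 66]]
```

View pics/c1.png

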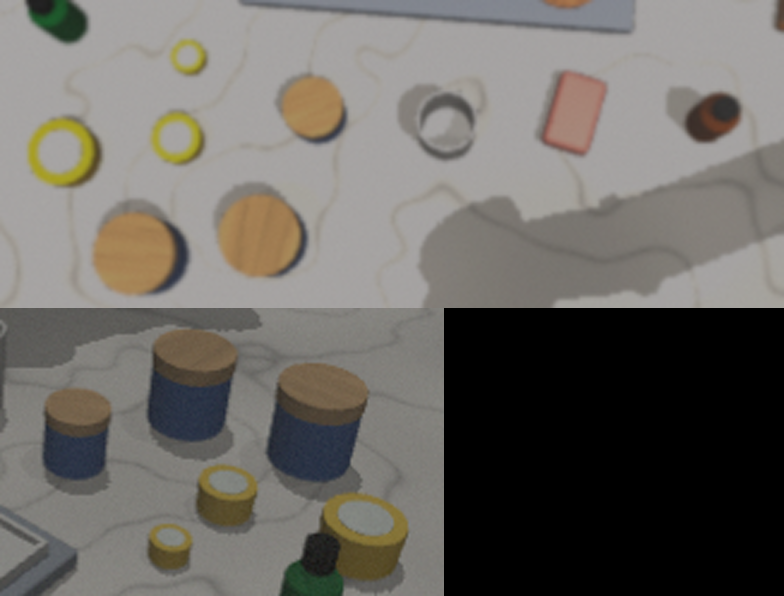

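Candidates for jar: (271,218) ≈ 62 mm lid, (252,264) and (208,270) ≈ 83 mm, so I choose (271,218). For tin: (227,200) ≈ 34 mm, (223,229) ≈ 52 mm, (182,234) ≈ 70 mm, so I choose (223,229). The crop confirms both are the matching sizes. The bottles differ by colour: amber at (415,221).

```bash
python3 - <<'E'
from h import *
t=load('top0')
P=lambda px,z: plane(t,[px],z)[0][:2].round(3)
for n,px,z in [('jar',(271.2,218),.064),('tin',(222.8,228.8),.03),('tum rim',(319,222),.09),('soap',(365.5,219.8),.032),('amber cap',(418,219),.114),('coaster',(361.8,168.2),.024),('dish',(272,161.5),.03),('bigjarA',(252.3,263.7),.085),('bigjarB',(207.6,270),.085),('smalltin',(227,200),.02),('bigtin',(181.7,234),.04),('green cap',(176,181),.114),('brush',(443,178),.03),('ledge TL',(251,119),.055),('ledge TR',(390,128),.055),('BL',(246,183),.018),('BR',(387,191),.018)]: print(n,P(px,z))
for n,c,roi,z in [('soap',((0,50,60),(12,150,255)),(340,200,380,245),.032)]:
    for b in blobs(t,*c,roi): w=plane(t,b,z)[:,:2].astype(np.float32); print(n,cv2.minAreaRect(w*1000))
E
```

```text
jar [0.453 0.129]
tin [0.431 0.273]
tum rim [ 0.434 -0.005]
soap [ 0.445 -0.14 ]
amber cap [ 0.43  -0.274]
coaster [ 0.602 -0.138]
dish [0.629 0.129]
bigjarA [0.325 0.18 ]
bigjarB [0.312 0.302]
smalltin [0.518 0.264]
bigtin [0.418 0.389]
green cap [0.556 0.387]
brush [ 0.563 -0.377]
ledge TL [0.755 0.188]
ledge TR [ 0.714 -0.225]
BL [0.568 0.208]
BR [ 0.531 -0.21 ]
soap ((444.9867248535156, -137.6712646484375), (50.30781936645508, 81.69390106201172), 71.19754028320312)
```

Request:
{"op": "step_arm", "data": {
  "rows": [
    [0,[0,0,-60],[0,0,0.136]],
    [0,[0,0,-60],[0,0,0.136]],
    [0,[0,0,-60],[0,0,0.137]],
    [0,[30,-55,0],[0,0,0]],
    [0,[30,-55,0],[0,0,0]],
    [0,[30,-55,0],[0,0,0]],
    [0,[30,-55,0],[0,0,0]],
    [0,[30,-55,0],[0,0,0]]
  ]
}}

```text
clock: 1.1
ee_pos: [0.4185, -0.343, 0.4024]
tcp_rot: [[1.0, -0.0, -0.0], [-0.0, -1.0, 0.0], [-0.0, -0.0, -1.0]]
contact_force: [1.1, 0.1, 0.3]
finger_gap: 1.002
finger_force: 0.0
```

Request:
{"op": "step_arm", "data": {
  "rows": [
    [0,[20,-55,0],[0,0,0]],
    [0,[20,-55,0],[0,0,0]],
    [0,[20,-55,0],[0,0,0]],
    [0,[0,0,0],[0,0,0]]
  ]
}}

```text
clock: 1.6
ee_pos: [0.4794, -0.1747, 0.4025]
tcp_rot: [[1.0, 0.009, 0.0], [0.009, -1.0, 0.001], [0.0, -0.001, -1.0]]
contact_force: [-0.1, -0.9, 1.1]
finger_gap: 1.002
finger_force: 0.0
```

```bash
python3 - <<'E'
from h import *
im=grab('wrist','w1'); print(im['state'],im['hand_eye'].round(3).tolist(),im['intrinsics'].tolist(),im['k1'])
E
```

```text
{'ee_pos': array([ 0.47943747, -0.17473953,  0.40248835]), 'tcp_rot': array([[ 9.99959126e-01,  9.04121818e-03,  4.84448057e-05],
       [ 9.04113563e-03, -9.99958010e-01,  1.49551465e-03],
       [ 6.19640457e-05, -1.49501552e-03, -9.99998881e-01]])} [[-0.0, 0.966, 0.257, 0.071], [1.0, 0.0, -0.0, -0.0], [-0.0, 0.257, -0.966, -0.162], [0.0, 0.0, 0.0, 1.0]] [[302.82097279923454, 0.0, 325.40863071499314], [0.0, 302.82097279923454, 194.08077730104955], [0.0, 0.0, 1.0]] -0.0593826948677902
```

View pics/w1.png

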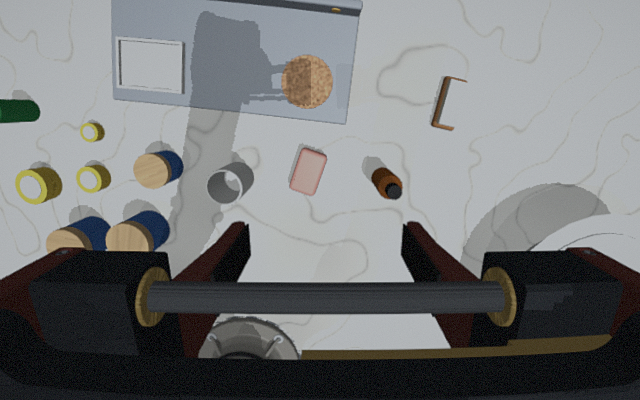

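Wrist view: dish (150,65), coaster (307,80), jar lid (154,170), tin (92,179), tumbler rim (224,183), soap (308,171), amber cap (394,191). I will take a second view from 0.3 m to the left.

Request:
{"op": "step_arm", "data": {
  "rows": [
    [0,[0,-60,0],[0,0,0]],
    [0,[0,-60,0],[0,0,0]],
    [0,[0,-60,0],[0,0,0]],
    [0,[0,-50,0],[0,0,0]],
    [0,[0,0,0],[0,0,0]]
  ]
}}

```text
clock: 2.28
ee_pos: [0.4778, 0.0525, 0.4026]
tcp_rot: [[1.0, 0.005, -0.0], [0.005, -1.0, 0.001], [-0.0, -0.001, -1.0]]
contact_force: [0.3, -1.0, 0.4]
finger_gap: 1.002
finger_force: 0.0
```

```bash
python3 - <<'E'
from h import *
im=grab('wrist','w2'); print(im['state'])
cv2.imwrite('pics/w2c.png',im['color'][:260,:,::-1])
E
```

```text
{'ee_pos': array([0.47777151, 0.05253312, 0.40259401]), 'tcp_rot': array([[ 9.99988076e-01,  4.87914155e-03, -2.02256648e-04],
       [ 4.87927117e-03, -9.99987888e-01,  6.45424546e-04],
       [-1.99105081e-04, -6.46403716e-04, -9.99999771e-01]])}
```

View pics/w2c.png

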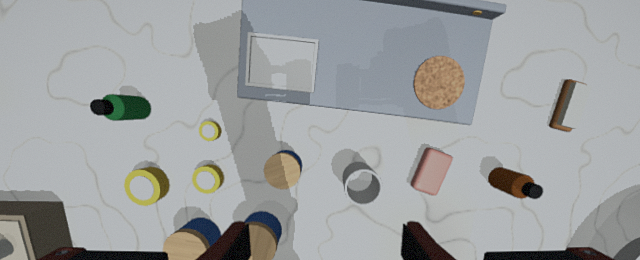

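w2: jar lid (282,170), tin (207,179), tumbler rim (362,184), soap (432,171), amber cap (533,191), dish (283,63), coaster (439,82). I will triangulate these from the two views.

```bash
python3 - <<'E'
from h import *
a=load('w1');b=load('w2')
def cen(im,lo,hi,roi,mode='e',**k):
    bs=blobs(im,lo,hi,roi,**k); c=max(bs,key=cv2.contourArea)
    if mode=='e': e=cv2.fitEllipse(c); return e[0],e[1]
    r=cv2.minAreaRect(c.astype(np.float32)); return r[0],r[1]
W=((8,60,90),(22,220,255));Y=((22,90,80),(36,255,255));S=((0,35,80),(12,150,255));S2=S
K=((0,0,0),(179,255,45))
J=[('jar',W,(130,145,188,192),(258,148,305,192),'e'),('tin',Y,(72,160,113,200),(187,160,228,200),'e'),('soap',S,(280,140,335,200),(405,140,460,200),'r'),('coaster',W,(275,50,340,115),(405,50,470,115),'e'),('ambercap',K,(380,178,408,204),(520,180,550,202),'e')]
for n,c,r1,r2,m in J:
    p,s1=cen(a,*c,r1,m,close=3);q,s2=cen(b,*c,r2,m,close=3)
    X,e=tri(a,[p],b,[q]); print(n,np.round(p,1),np.round(s1,1),np.round(q,1),np.round(s2,1),X.round(4),round(e,4))
for n,p,q in [('tumbler',(224,183.5),(361.5,184))]: print(n,*tri(a,[p],b,[q]))
# soap yaw, dish/ledge edges
for im,roi in((a,(280,140,335,200)),(b,(405,140,460,200))):
    c=max(blobs(im,*S,roi,close=3),key=cv2.contourArea); print('soaprect',cv2.minAreaRect((plane(im,c,.032)[:,:2]*1000).astype(np.float32)))
h=lambda im,x,y:cv2.cvtColor(im['color'],cv2.COLOR_RGB2HSV)[y,x].tolist()
print('hsv dish',h(b,265,60),h(b,283,63),'board',h(b,360,60),'dishwall',h(b,250,60),h(b,283,36),'counter',h(b,330,130))
cr=np.hstack([cv2.resize(a['color'][25:110,105:195,::-1],(390,368),interpolation=2),cv2.resize(b['color'][25:110,236:326,::-1],(390,368),interpolation=2)])
cr2=np.hstack([cv2.resize(a['color'][145:215,195:265,::-1],(224,224),interpolation=2),cv2.resize(b['color'][145:215,330:400,::-1],(224,224),interpolation=2)])
o=np.zeros((592,780,3),np.uint8);o[:368]=cr;o[368:,:448]=cr2;cv2.imwrite('pics/c2.png',o)
E
```

```text
jar [150.8 170.7] [31.5 36.2] [281.8 170.4] [35.  35.3] [0.4552 0.1265 0.0612] 0.0003
tin [ 92.8 178. ] [26.3 33.9] [207.4 178.3] [27.  30.3] [0.4318 0.2732 0.0154] 0.0003
soap [307.9 171.3] [27.2 44.3] [430.8 171.2] [29.  44.7] [ 0.4473 -0.1422  0.0167] 0.0001
coaster [306.6  81.3] [49.9 52.5] [438.6  82. ] [48.6 52.9] [ 0.604  -0.141   0.0211] 0.0002
ambercap [392.5 190.3] [13.5 16. ] [531.4 189.8] [13.8 20.1] [ 0.4346 -0.2802  0.1039] 0.0002
tumbler [ 0.4371901  -0.00666812  0.07951276] 0.0009210360268139413
soaprect ((449.51544189453125, -142.7427215576172), (48.19728088378906, 80.21505737304688), 70.9643783569336)
soaprect ((449.6035461425781, -136.82080078125), (54.44390869140625, 78.39537811279297), 70.72083282470703)
hsv dish [78, 8, 165] [103, 10, 185] board [109, 25, 166] dishwall [105, 4, 120] [103, 10, 181] counter [60, 3, 183]
```

View pics/c2.png

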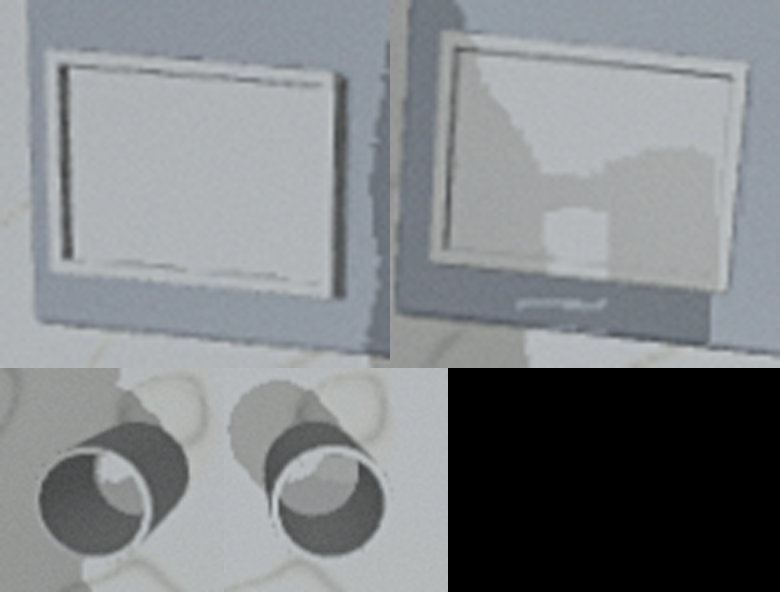

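The crop shows the dish rim corners: left view (45,50),(335,72),(332,297),(50,270); right view (51,32),(358,64),(335,292),(42,262). The tumbler rim centres are at about (224.7,186.6) in w1 and (362.5,186.3) in w2.

```bash
python3 - <<'E'
from h import *
a=load('w1');b=load('w2');t=load('top0')
A=np.array([(45,50),(335,72),(332,297),(50,270)])/4.333+[105,25]
B=np.array([(51,32),(358,64),(335,292),(42,262)])/4.333+[236,25]
C=[]
for p,q in zip(A,B): X,e=tri(a,[p],b,[q]);C.append(X);print(X.round(4),round(e,4))
print('dish',np.mean(C,0))
for n,im,p in(('a',a,A),('b',b,B)):
    w=plane(im,p,.03);print(n,w.mean(0).round(4),np.linalg.norm(w-np.roll(w,1,0),axis=1).round(4))
print('tum',*tri(a,[(224.7,186.6)],b,[(362.5,186.3)]))
for n,z,p,q in [('jar',.064,(150.8,170.7),(281.8,170.4)),('tin',.03,(92.8,178),(207.4,178.3)),('tum',.09,(224.7,186.6),(362.5,186.3)),('coaster',.024,(306.6,81.3),(438.6,82)),('cap',.114,(392.5,190.3),(531.4,189.8))]: print(n,plane(a,[p],z)[0].round(4),plane(b,[q],z)[0].round(4))
E
```

```text
[0.6785 0.1805 0.0297] 0.0
[0.667  0.0648 0.0293] 0.0003
[0.5838 0.0739 0.0283] 0.0002
[0.5954 0.1874 0.0322] 0.001
dish [0.63118397 0.12664829 0.02987773]
a [0.6313 0.1267 0.03  ] [0.0828 0.1163 0.0836 0.1165]
b [0.631  0.1267 0.03  ] [0.0837 0.1162 0.0835 0.1147]
tum [ 0.43312127 -0.00821078  0.08161243] 0.00042032362120218627
jar [0.4557 0.1248 0.064 ] [0.456 0.126 0.064]
tin [0.4351 0.2614 0.03  ] [0.4348 0.2674 0.03  ]
tum [ 0.4349 -0.0111  0.09  ] [ 0.4353 -0.0071  0.09  ]
coaster [ 0.6037 -0.1411  0.024 ] [ 0.6036 -0.1399  0.024 ]
cap [ 0.4372 -0.2778  0.114 ] [ 0.437  -0.2728  0.114 ]
```

Request:
{"op": "step_arm", "data": {
  "rows": [
    [0,[-22,30,20],[0,0,0.005]],
    [0,[-22,30,60],[0,0,0]],
    [0,[0,0,60],[0,0,0]],
    [0,[0,0,60],[0,0,0]],
    [0,[0,0,60],[0,0,0]],
    [0,[0,0,0],[0,0,0]]
  ],
  "squeeze": 15
}}

```text
clock: 3.08
ee_pos: [0.433, -0.0091, 0.1463]
tcp_rot: [[1.0, -0.009, -0.009], [-0.009, -1.0, -0.001], [-0.009, 0.001, -1.0]]
contact_force: [-0.0, -0.3, 0.5]
finger_gap: 0.997
finger_force: 0.0
```

```bash
python3 - <<'E'
from h import *
im=grab('wrist','w3'); s=env.get_state();print(im['state']['ee_pos'],s['joint_positions'].round(3))
E
```

```text
[ 0.43300769 -0.0090855   0.1463329 ] [ 0.204  0.207 -0.364  2.154  0.102  0.8   -1.803]
```

View pics/w3.png

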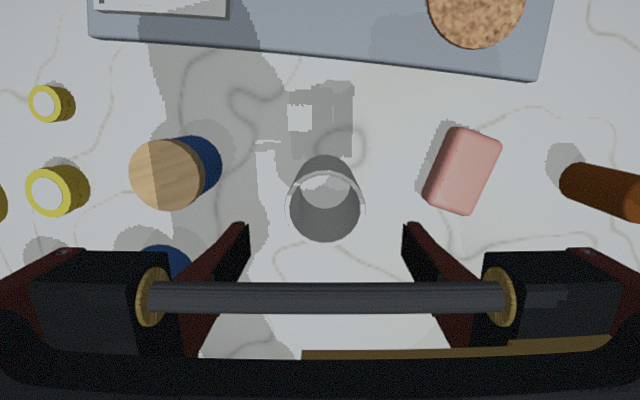

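Tumbler rim ellipse is centred at about (326,208). Jar, soap and amber are well clear of the fingers.

```bash
python3 - <<'E'
from h import *
im=load('w3'); print(plane(im,[(326,207)],.09), plane(im,[(287,205),(365,205)],.09), proj(im,[.434,-.008,.09]))
E
```

```text
[[ 0.43492027 -0.00934767  0.09      ]] [[ 0.43676564  0.02006489  0.09      ]
 [ 0.43622409 -0.03879805  0.09      ]] [[324.22794902 208.17459651]]
```

Request:
{"op": "step_arm", "data": {
  "rows": [
    [0,[2,0,50],[0,0.009,0]],
    [0,[0,0,50],[0,0,0]],
    [0,[0,0,6],[0,0,0]],
    [1,[0,0,0],[0,0,0]],
    [1,[0,0,0],[0,0,0]],
    [1,[0,0,0],[0,0,0]],
    [1,[0,0,0],[0,0,0]]
  ],
  "squeeze": 15
}}

```text
clock: 4.0
ee_pos: [0.4405, -0.0069, 0.045]
tcp_rot: [[1.0, -0.006, 0.012], [-0.006, -1.0, -0.001], [0.012, 0.0, -1.0]]
contact_force: [0.1, -2.3, 9.1]
finger_gap: 0.704
finger_force: 14.7
```

Request:
{"op": "step_arm", "data": {
  "rows": [
    [1,[0,0,-50],[0,0,0]],
    [1,[0,0,-50],[0,0,0]],
    [1,[42,33,0],[0,0,0]],
    [1,[42,33,0],[0,0,0]],
    [1,[42,33,0],[0,0,0]],
    [1,[42,34,0],[0,0,0]],
    [1,[0,0,0],[0,0,0]],
    [1,[0,0,0],[0,0,0]]
  ]
}}

```text
clock: 5.0
ee_pos: [0.6045, -0.1398, 0.1447]
tcp_rot: [[1.0, -0.005, 0.008], [-0.005, -1.0, 0.001], [0.008, -0.001, -1.0]]
contact_force: [1.0, 0.1, -1.3]
finger_gap: 0.694
finger_force: 14.8
```

```bash
python3 - <<'E'
from h import *
im=grab('wrist','w4'); s=env.get_state();print(im['state'],s['finger_gap'],s['contact_force'])
E
```

```text
{'ee_pos': array([ 0.60448557, -0.13975384,  0.14472001]), 'tcp_rot': array([[ 9.99958994e-01, -4.95137907e-03,  7.58246967e-03],
       [-4.95707435e-03, -9.99987445e-01,  7.32501467e-04],
       [ 7.57874759e-03, -7.70058296e-04, -9.99970984e-01]])} 0.6998422590181872 [-0.66346639 -0.43990041 -2.10105287]
```

View pics/w4.png

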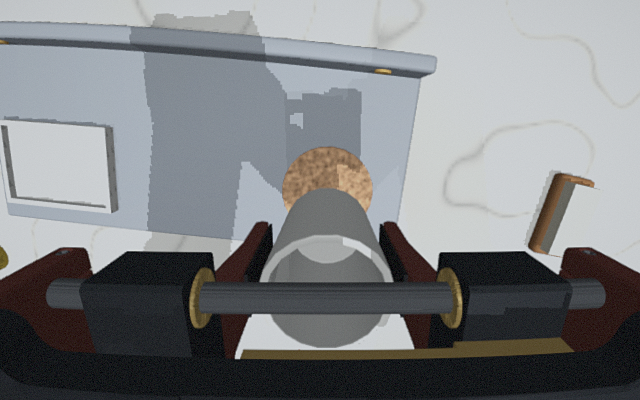

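The tumbler is held, with its rim centred at about (331,290). The coaster is partly hidden, with its top edge at about (326,147).

```bash
python3 - <<'E'
from h import *
im=load('w4'); print(plane(im,[(331,290),(331,235),(331,347)],.19)); 
c=max(blobs(im,(8,60,90),(22,220,255),(275,140,380,235),close=5),key=cv2.contourArea); w=plane(im,c,.024); print('coaster xmax',w[:,0].max(),'y',w[:,1].min(),w[:,1].max(), proj(im,[.604,-.1405,.024]))
E
```

```text
[[ 0.60013137 -0.14194234  0.19      ]
 [ 0.62606685 -0.1419474   0.19      ]
 [ 0.56956524 -0.14194808  0.19      ]]
coaster xmax 0.6460987198853446 y -0.18364440321743442 -0.09749312417074761 [[326.50908829 190.88252296]]
```

Request:
{"op": "step_arm", "data": {
  "rows": [
    [1,[2,-1,30],[0,-0.008,0]],
    [1,[2,0,30],[0,0,0]],
    [1,[0,0,11],[0,0,0]],
    [1,[0,0,4],[0,0,0]],
    [1,[0,0,0],[0,0,0]]
  ]
}}

```text
clock: 5.68
ee_pos: [0.61, -0.1393, 0.0709]
tcp_rot: [[1.0, -0.005, 0.002], [-0.005, -1.0, -0.0], [0.002, 0.0, -1.0]]
contact_force: [0.3, 0.0, -2.2]
finger_gap: 0.693
finger_force: 14.8
```

Request:
{"op": "step_arm", "data": {
  "rows": [
    [1,[0,0,2],[0,0,0]],
    [1,[0,0,1],[0,0,0]],
    [1,[0,0,0],[0,0,0]]
  ]
}}

```text
clock: 6.05
ee_pos: [0.6108, -0.1397, 0.0691]
tcp_rot: [[1.0, -0.006, 0.003], [-0.006, -1.0, -0.001], [0.003, 0.001, -1.0]]
contact_force: [-2.7, -0.5, 8.0]
finger_gap: 0.696
finger_force: 14.8
```

Request:
{"op": "step_arm", "data": {
  "rows": [
    [0,[0,0,0],[0,0,0]],
    [0,[0,0,0],[0,0,0]],
    [0,[0,0,0],[0,0,0]],
    [0,[0,0,-45],[0,0,0]],
    [0,[0,0,-50],[0,0,0]],
    [0,[-55,0,-20],[0,0,0]],
    [0,[-55,0,0],[0,0,0]],
    [0,[-54,0,0],[0,0,0]]
  ]
}}

```text
clock: 7.05
ee_pos: [0.444, -0.1386, 0.1821]
tcp_rot: [[1.0, -0.005, 0.002], [-0.005, -1.0, -0.0], [0.002, 0.0, -1.0]]
contact_force: [0.3, 0.0, 1.0]
finger_gap: 1.002
finger_force: 0.0
```

Request:
{"op": "step_arm", "data": {
  "rows": [
    [0,[0,0,0],[0,0,0]]
  ]
}}

```text
clock: 7.18
ee_pos: [0.4413, -0.1391, 0.1815]
tcp_rot: [[1.0, -0.007, -0.002], [-0.007, -1.0, -0.001], [-0.002, 0.001, -1.0]]
contact_force: [0.2, -0.1, -0.7]
finger_gap: 1.004
finger_force: 0.0
```

```bash
python3 - <<'E'
from h import *
im=grab('wrist','w5'); s=env.get_state();print(im['state'],s['joint_positions'].round(2))
E
```

```text
{'ee_pos': array([ 0.44132567, -0.13911451,  0.18151675]), 'tcp_rot': array([[ 0.99997256, -0.00709011, -0.00214471],
       [-0.0070923 , -0.99997434, -0.00101342],
       [-0.00213747,  0.0010286 , -0.99999719]])} [ 0.45  0.2  -0.32  2.07  0.08  0.89 -1.49]
```

View pics/w5.png

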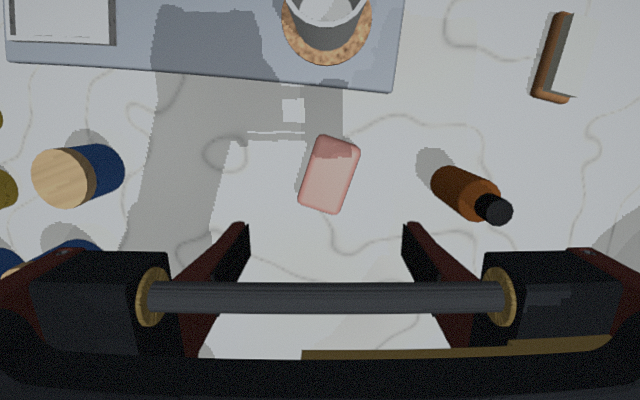

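The tumbler stands upright on the coaster at (327,15) with a fairly even cork margin. The soap's top is centred at about (330,174). I'll measure its pose.

```bash
python3 - <<'E'
from h import *
im=load('w5')
c=max(blobs(im,(0,35,60),(12,150,255),(290,125,370,225),close=3),key=cv2.contourArea)
w=(plane(im,c,.030)[:,:2]*1000).astype(np.float32); print(cv2.minAreaRect(w), plane(im,[(330,172)],.032))
w1=load('w1'); 
c1=max(blobs(w1,(0,35,60),(12,150,255),(280,140,335,200),close=3),key=cv2.contourArea)
print(tri(w1,[cv2.minAreaRect(c1.astype(np.float32))[0]],im,[cv2.minAreaRect(c.astype(np.float32))[0]]))
E
```

```text
((448.54931640625, -141.92816162109375), (48.872684478759766, 79.57273864746094), 70.8607177734375) [[ 0.4526041  -0.14394009  0.032     ]]
(array([ 0.44846837, -0.14252391,  0.02318955]), np.float64(0.00022532674473788524))
```

Request:
{"op": "step_arm", "data": {
  "rows": [
    [0,[7,3,0],[0,0,0.164]],
    [0,[0,0,30],[0,0,0.164]],
    [0,[0,0,50],[0,0,0]],
    [0,[0,0,50],[0,0,0]],
    [0,[0,0,25],[0,0,0]],
    [0,[0,0,10],[0,0,0]],
    [0,[0,0,0],[0,0,0]]
  ]
}}

```text
clock: 8.1
ee_pos: [0.4537, -0.1414, 0.0168]
tcp_rot: [[0.945, -0.327, 0.001], [-0.327, -0.945, 0.0], [0.001, -0.001, -1.0]]
contact_force: [0.4, -0.3, 0.8]
finger_gap: 0.999
finger_force: 0.0
```

```bash
python3 - <<'E'
from h import *
s=env.get_state();print(s['joint_positions'].round(2),s['ee_pos'],s['tcp_rot'].round(3).tolist())
E
```

```text
[ 0.35  0.48 -0.22  2.16  0.2   0.51 -1.92] [ 0.45367264 -0.14143431  0.01675307] [[0.945, -0.327, 0.001], [-0.327, -0.945, 0.0], [0.001, -0.001, -1.0]]
```

Request:
{"op": "step_arm", "data": {
  "rows": [
    [0,[-4,2,0],[0,0,0]],
    [1,[0,0,0],[0,0,0]],
    [1,[0,0,0],[0,0,0]],
    [1,[0,0,0],[0,0,0]],
    [1,[0,0,0],[0,0,0]],
    [1,[0,0,0],[0,0,0]]
  ],
  "squeeze": 20
}}

```text
clock: 8.85
ee_pos: [0.4484, -0.1422, 0.017]
tcp_rot: [[0.945, -0.327, 0.001], [-0.327, -0.945, -0.0], [0.001, -0.0, -1.0]]
contact_force: [-0.2, -0.3, 2.1]
finger_gap: 0.568
finger_force: 20.0
```

Request:
{"op": "step_arm", "data": {
  "rows": [
    [1,[0,0,-60],[0,0,0]],
    [1,[0,0,-60],[0,0,0]],
    [1,[0,0,-60],[0,0,0]],
    [1,[0,0,0],[0,0,0]]
  ]
}}

```text
clock: 9.35
ee_pos: [0.4511, -0.1428, 0.2012]
tcp_rot: [[0.945, -0.327, 0.01], [-0.327, -0.945, -0.003], [0.01, -0.001, -1.0]]
contact_force: [0.6, -0.7, -1.6]
finger_gap: 0.566
finger_force: 20.0
```

Request:
{"op": "step_arm", "data": {
  "rows": [
    [1,[13.7,-52.2,0],[0,0,0]],
    [1,[13.7,-52.2,0],[0,0,0]],
    [1,[13.7,-52.2,0],[0,0,0]],
    [1,[13.7,-52.2,0],[0,0,0]],
    [1,[13.7,-52.2,0],[0,0,0]],
    [1,[13.7,-52.2,0],[0,0,0]],
    [1,[0,0,0],[0,0,-0.15]],
    [1,[0,0,0],[0,0,-0.15]]
  ]
}}

```text
clock: 10.35
ee_pos: [0.6272, 0.1278, 0.1943]
tcp_rot: [[1.0, -0.026, -0.003], [-0.026, -1.0, -0.001], [-0.003, 0.001, -1.0]]
contact_force: [-0.5, 0.1, -0.7]
finger_gap: 0.569
finger_force: 20.0
```

Request:
{"op": "step_arm", "data": {
  "rows": [
    [1,[0,0,0],[0,0,-0.15]],
    [1,[0,0,0],[0,0,-0.15]],
    [1,[0,0,0],[0,0,-0.15]],
    [1,[0,0,0],[0,0,-0.15]],
    [1,[0,0,0],[0,0,-0.15]],
    [1,[0,0,0],[0,0,-0.15]],
    [1,[0,0,0],[0,0,-0.15]],
    [1,[0,0,0],[0,0,-0.15]]
  ]
}}

```text
clock: 11.35
ee_pos: [0.6272, 0.1267, 0.1947]
tcp_rot: [[0.388, 0.922, -0.002], [0.922, -0.388, -0.0], [-0.001, -0.002, -1.0]]
contact_force: [-0.8, 0.1, -0.8]
finger_gap: 0.566
finger_force: 20.0
```

Request:
{"op": "step_arm", "data": {
  "rows": [
    [1,[0,0,0],[0,0,-0.15]],
    [1,[0,0,0],[0,0,-0.15]],
    [1,[0,0,0],[0,0,0]],
    [1,[0,0,0],[0,0,0]]
  ]
}}

```text
clock: 11.85
ee_pos: [0.6277, 0.1267, 0.196]
tcp_rot: [[0.106, 0.994, -0.001], [0.994, -0.106, -0.0], [-0.0, -0.001, -1.0]]
contact_force: [0.1, -0.4, -1.4]
finger_gap: 0.567
finger_force: 20.0
```

```bash
python3 - <<'E'
from h import *
im=grab('wrist','w6'); s=env.get_state();print(im['state'],s['joint_positions'].round(2))
E
```

```text
{'ee_pos': array([0.6277309 , 0.12674544, 0.19595829]), 'tcp_rot': array([[ 1.06435171e-01,  9.94319427e-01, -6.57549328e-04],
       [ 9.94319619e-01, -1.06435293e-01, -1.53981346e-04],
       [-2.23093099e-04, -6.37425167e-04, -9.99999772e-01]])} [ 0.24  0.56 -0.77  1.63  0.42  1.13 -0.74]
```

View pics/w6.png

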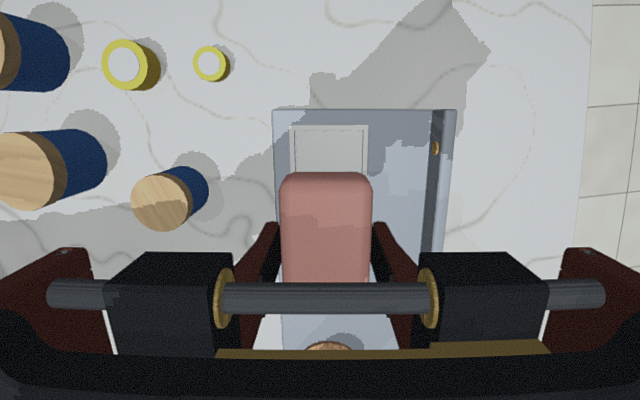

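The soap is held level, parallel to the dish edges, with the dish behind it at (330,130).

Request:
{"op": "step_arm", "data": {
  "rows": [
    [1,[0,3,50],[0,0,0]],
    [1,[0,0,50],[0,0,0]],
    [1,[0,0,40],[0,0,0]],
    [1,[0,0,8],[0,0,0]],
    [1,[0,0,4],[0,0,0]],
    [1,[0,0,2],[0,0,0]],
    [1,[0,0,0],[0,0,0]]
  ]
}}

```text
clock: 12.78
ee_pos: [0.6322, 0.1268, 0.0444]
tcp_rot: [[0.104, 0.995, 0.003], [0.995, -0.104, 0.0], [0.001, 0.003, -1.0]]
contact_force: [-0.3, 0.2, -1.6]
finger_gap: 0.565
finger_force: 20.0
```

Request:
{"op": "step_arm", "data": {
  "rows": [
    [1,[0,0,3],[0,0,0]],
    [1,[0,0,1],[0,0,0]],
    [1,[0,0,0],[0,0,0]]
  ]
}}

```text
clock: 13.15
ee_pos: [0.6318, 0.1265, 0.0401]
tcp_rot: [[0.104, 0.995, 0.002], [0.995, -0.104, -0.0], [-0.0, 0.002, -1.0]]
contact_force: [-1.2, -1.2, 5.1]
finger_gap: 0.573
finger_force: 20.0
```

Request:
{"op": "step_arm", "data": {
  "rows": [
    [0,[0,0,0],[0,0,0]],
    [0,[0,0,0],[0,0,0]],
    [0,[0,0,0],[0,0,0]],
    [0,[0,0,-50],[0,0,0]],
    [0,[0,0,-55],[0,0,0]],
    [0,[0,0,-30],[0,0,0.157]],
    [0,[0,0,0],[0,0,0.157]],
    [0,[0,0,0],[0,0,0.157]]
  ]
}}

```text
clock: 14.15
ee_pos: [0.6314, 0.1266, 0.1746]
tcp_rot: [[0.548, 0.836, 0.002], [0.836, -0.548, 0.0], [0.001, 0.002, -1.0]]
contact_force: [-0.5, -0.7, 0.0]
finger_gap: 0.999
finger_force: 0.0
```

Request:
{"op": "step_arm", "data": {
  "rows": [
    [0,[0,0,0],[0,0,0.157]],
    [0,[0,0,0],[0,0,0.157]],
    [0,[0,0,0],[0,0,0.157]],
    [0,[0,0,0],[0,0,0.157]],
    [0,[0,0,0],[0,0,0.157]],
    [0,[0,0,0],[0,0,0.157]],
    [0,[0,0,0],[0,0,0.157]],
    [0,[0,0,0],[0,0,0]]
  ]
}}

```text
clock: 15.15
ee_pos: [0.6312, 0.1267, 0.1741]
tcp_rot: [[0.995, -0.101, 0.001], [-0.101, -0.995, -0.0], [0.001, 0.0, -1.0]]
contact_force: [-0.2, -0.5, 0.8]
finger_gap: 0.999
finger_force: 0.0
```

Request:
{"op": "step_arm", "data": {
  "rows": [
    [0,[-45,5,0],[0,0,0]],
    [0,[-45,5,0],[0,0,0]],
    [0,[-45,5,0],[0,0,0]],
    [0,[-45,3,0],[0,0,0]],
    [0,[0,0,0],[0,0,0]],
    [0,[0,0,0],[0,0,0]]
  ]
}}

```text
clock: 15.9
ee_pos: [0.4514, 0.1273, 0.1744]
tcp_rot: [[0.995, -0.101, 0.003], [-0.101, -0.995, 0.0], [0.002, -0.001, -1.0]]
contact_force: [1.6, -0.8, -0.7]
finger_gap: 0.999
finger_force: 0.0
```

```bash
python3 - <<'E'
from h import *
im=grab('wrist','w7'); s=env.get_state();print(im['state'],s['joint_positions'].round(2))
E
```

```text
{'ee_pos': array([0.45139954, 0.12728034, 0.17435392]), 'tcp_rot': array([[ 9.94859667e-01, -1.01231907e-01,  2.51857951e-03],
       [-1.01232853e-01, -9.94862728e-01,  2.50791956e-04],
       [ 2.48025273e-03, -5.04465791e-04, -9.99996797e-01]])} [ 0.02  0.23 -0.49  2.06  0.14  0.88 -2.22]
```

View pics/w7.png

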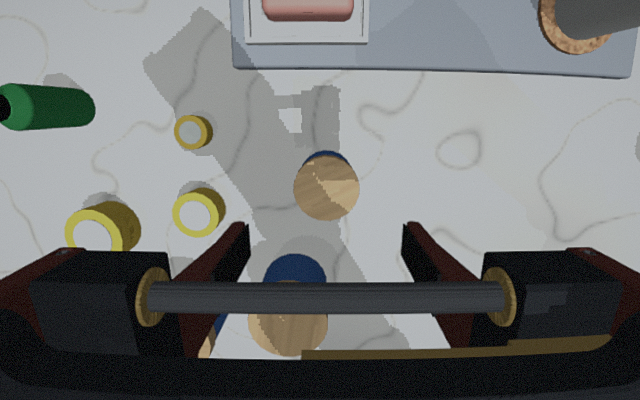

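The soap lies flat and square in the dish, at (308,5). Jar lid is at (326,188) between the fingers, tin at (198,212), green bottle at (45,107).

```bash
python3 - <<'E'
from h import *
im=load('w7');b=load('w2')
W=((8,50,60),(22,220,255))
c=max(blobs(im,*W,(285,150,370,225),close=5),key=cv2.contourArea);e=cv2.fitEllipse(cv2.convexHull(c));w=plane(im,c,.064);print(e,plane(im,[e[0]],.064),np.ptp(w,axis=0))
print(tri(im,[e[0]],b,[(281.8,170.4)]))
c=max(blobs(im,(22,70,60),(36,255,255),(165,180,232,240),close=3),key=cv2.contourArea);e=cv2.fitEllipse(c);print('tin',e,plane(im,[(196,214)],.03))
E
```

```text
((325.86016845703125, 187.6653594970703), (65.04598236083984, 65.35358428955078), 147.52835083007812) [[0.45593275 0.12673537 0.064     ]] [0.06232905 0.06018484 0.        ]
(array([0.45491862, 0.1267845 , 0.05915377]), np.float64(0.00031282726384889895))
tin ((198.3155517578125, 211.85565185546875), (46.72174835205078, 53.26699447631836), 61.66790008544922) [[0.43302106 0.26979315 0.03      ]]
```

Request:
{"op": "step_arm", "data": {
  "rows": [
    [0,[5,0,50],[0,0,0]],
    [0,[0,0,55],[0,0,0]],
    [0,[0,0,40],[0,0,0]],
    [0,[0,0,11],[0,0,0]],
    [0,[0,0,0],[0,0,0]],
    [0,[0,0,0],[0,0,0]]
  ]
}}

```text
clock: 16.7
ee_pos: [0.457, 0.1272, 0.0193]
tcp_rot: [[0.995, -0.103, 0.004], [-0.103, -0.995, 0.001], [0.004, -0.001, -1.0]]
contact_force: [-0.5, -0.2, 1.2]
finger_gap: 0.998
finger_force: 0.0
```

Request:
{"op": "step_arm", "data": {
  "rows": [
    [1,[0,0,0],[0,0,0]],
    [1,[0,0,0],[0,0,0]],
    [1,[0,0,0],[0,0,0]],
    [1,[0,0,0],[0,0,0]],
    [1,[0,0,0],[0,0,0]]
  ],
  "squeeze": 25
}}

```text
clock: 17.32
ee_pos: [0.4558, 0.1266, 0.0183]
tcp_rot: [[0.995, -0.103, 0.002], [-0.103, -0.995, -0.0], [0.002, 0.0, -1.0]]
contact_force: [-0.5, -0.3, 5.9]
finger_gap: 0.686
finger_force: 25.0
```

Request:
{"op": "step_arm", "data": {
  "rows": [
    [1,[0,0,-55],[0,0,0]],
    [1,[0,0,-55],[0,0,0]],
    [1,[43.5,29.2,0],[0,0,0]],
    [1,[43.5,29.2,0],[0,0,0]],
    [1,[43.5,29.2,0],[0,0,0]],
    [1,[43.5,29.2,0],[0,0,0]],
    [1,[0,0,0],[0,0,0]],
    [1,[0,0,0],[0,0,0]]
  ]
}}

```text
clock: 18.32
ee_pos: [0.6154, -0.0069, 0.1272]
tcp_rot: [[0.995, -0.103, -0.001], [-0.103, -0.995, 0.001], [-0.001, -0.0, -1.0]]
contact_force: [-0.4, 0.3, -2.4]
finger_gap: 0.689
finger_force: 25.0
```

Request:
{"op": "step_arm", "data": {
  "rows": [
    [1,[1,0,45],[0,0,0]],
    [1,[0,0,35],[0,0,0]],
    [1,[0,0,6],[0,0,0]],
    [1,[0,0,3],[0,0,0]],
    [1,[0,0,0],[0,0,0]]
  ]
}}

```text
clock: 18.95
ee_pos: [0.6183, -0.007, 0.0405]
tcp_rot: [[0.995, -0.103, 0.003], [-0.103, -0.995, 0.0], [0.003, -0.001, -1.0]]
contact_force: [1.0, 0.0, -1.1]
finger_gap: 0.692
finger_force: 25.0
```

Request:
{"op": "step_arm", "data": {
  "rows": [
    [1,[0,0,2],[0,0,0]],
    [1,[0,0,1],[0,0,0]],
    [1,[0,0,0],[0,0,0]]
  ]
}}

```text
clock: 19.32
ee_pos: [0.6179, -0.0076, 0.0364]
tcp_rot: [[0.995, -0.103, 0.002], [-0.103, -0.995, -0.0], [0.002, -0.0, -1.0]]
contact_force: [-0.2, -0.4, -1.3]
finger_gap: 0.686
finger_force: 25.0
```

Request:
{"op": "step_arm", "data": {
  "rows": [
    [1,[0,0,1],[0,0,0]],
    [1,[0,0,0.5],[0,0,0]],
    [1,[0,0,0],[0,0,0]]
  ]
}}

```text
clock: 19.7
ee_pos: [0.618, -0.0076, 0.0364]
tcp_rot: [[0.995, -0.103, 0.002], [-0.103, -0.995, -0.001], [0.002, 0.0, -1.0]]
contact_force: [-4.9, -1.4, 11.6]
finger_gap: 0.69
finger_force: 25.0
```

Request:
{"op": "step_arm", "data": {
  "rows": [
    [0,[0,0,0],[0,0,0]],
    [0,[0,0,0],[0,0,0]],
    [0,[0,0,0],[0,0,0]],
    [0,[0,0,-50],[0,0,0]],
    [0,[0,0,-55],[0,0,0]],
    [0,[0,0,-35],[0,0,0]],
    [0,[0,0,0],[0,0,0]]
  ]
}}

```text
clock: 20.58
ee_pos: [0.6194, -0.0072, 0.1778]
tcp_rot: [[0.995, -0.103, 0.007], [-0.103, -0.995, 0.0], [0.007, -0.001, -1.0]]
contact_force: [-0.6, 1.0, -1.2]
finger_gap: 0.998
finger_force: 0.0
```

Request:
{"op": "step_arm", "data": {
  "rows": [
    [0,[-35.3,-42.9,0],[0,0,0]],
    [0,[-35.3,-42.9,0],[0,0,0]],
    [0,[-35.3,-42.9,0],[0,0,0]],
    [0,[-35.3,-42.9,0],[0,0,0]],
    [0,[-35.3,-42.9,0],[0,0,0]],
    [0,[-35.3,-42.9,0],[0,0,0]],
    [0,[0,0,0],[0,0,0]],
    [0,[0,0,0],[0,0,0]]
  ]
}}

```text
clock: 21.58
ee_pos: [0.4331, 0.2694, 0.1734]
tcp_rot: [[0.995, -0.103, -0.0], [-0.103, -0.995, -0.001], [-0.0, 0.001, -1.0]]
contact_force: [0.2, -1.2, -0.3]
finger_gap: 0.994
finger_force: 0.0
```

```bash
python3 - <<'E'
from h import *
im=grab('wrist','w8'); s=env.get_state();print(im['state'],s['joint_positions'].round(2))
E
```

```text
{'ee_pos': array([0.43310191, 0.26939712, 0.17336063]), 'tcp_rot': array([[ 9.94677056e-01, -1.03041064e-01, -3.06531307e-04],
       [-1.03041389e-01, -9.94676136e-01, -1.36232199e-03],
       [-1.64524269e-04,  1.38665584e-03, -9.99999025e-01]])} [-0.21  0.32 -0.55  1.96  0.21  0.92 -2.55]
```

View pics/w8.png

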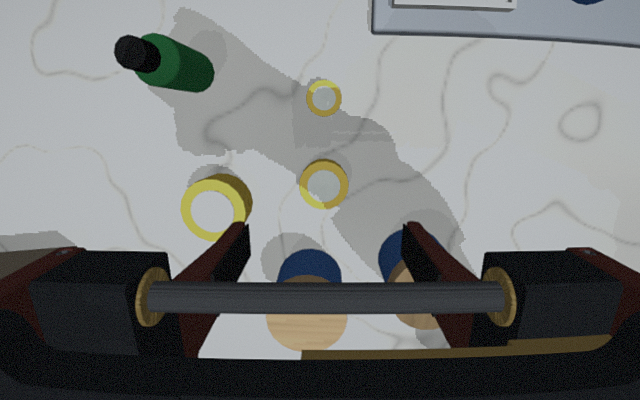

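The chosen tin is centred at (324,184). The small tin (324,98), large tin (213,208) and the two large jars are clear of the finger paths.

```bash
python3 - <<'E'
from h import *
im=load('w8');b=load('w2')
c=max(blobs(im,(18,60,60),(38,255,255),(295,155,355,213),close=3),key=cv2.contourArea);e=cv2.fitEllipse(c);print('tin',e,plane(im,[e[0]],.03),plane(im,[e[0]],.027),np.ptp(plane(im,c,.03),axis=0),tri(im,[e[0]],b,[(207.4,178.3)]))
E
```

```text
tin ((323.3642272949219, 183.80532836914062), (48.42338562011719, 49.57464599609375), 177.06277465820312) [[0.4336722  0.27154019 0.03      ]] [[0.43298709 0.27162735 0.027     ]] [0.0531372  0.05108589 0.        ] (array([0.43186977, 0.27182251, 0.01921904]), np.float64(0.0012872383922691083))
```

Request:
{"op": "step_arm", "data": {
  "rows": [
    [0,[0,-2,50],[0,0,0]],
    [0,[0,0,55],[0,0,0]],
    [0,[0,0,45],[0,0,0]],
    [0,[0,0,14],[0,0,0]],
    [0,[0,0,0],[0,0,0]],
    [0,[0,0,0],[0,0,0]]
  ]
}}

```text
clock: 22.38
ee_pos: [0.4349, 0.2728, 0.0119]
tcp_rot: [[0.995, -0.104, 0.003], [-0.104, -0.995, 0.001], [0.003, -0.002, -1.0]]
contact_force: [1.0, 0.7, 0.4]
finger_gap: 1.0
finger_force: 0.0
```

Request:
{"op": "step_arm", "data": {
  "rows": [
    [1,[0,0,0],[0,0,0]],
    [1,[0,0,0],[0,0,0]],
    [1,[0,0,0],[0,0,0]],
    [1,[0,0,0],[0,0,0]],
    [1,[0,0,0],[0,0,0]]
  ],
  "squeeze": 15
}}

```text
clock: 23.0
ee_pos: [0.4336, 0.2723, 0.0105]
tcp_rot: [[0.995, -0.103, 0.001], [-0.103, -0.995, -0.0], [0.001, 0.0, -1.0]]
contact_force: [-0.1, -0.7, 2.6]
finger_gap: 0.576
finger_force: 15.0
```

Request:
{"op": "step_arm", "data": {
  "rows": [
    [1,[0,0,-60],[0,0,0]],
    [1,[0,0,-60],[0,0,0]],
    [1,[0,0,-50],[0,0,0]],
    [1,[35.4,43.2,0],[0,0,0]],
    [1,[35.4,43.2,0],[0,0,0]],
    [1,[35.4,43.2,0],[0,0,0]],
    [1,[35.4,43.2,0],[0,0,0]],
    [1,[35.4,43.2,0],[0,0,0]]
  ]
}}

```text
clock: 24.0
ee_pos: [0.5878, 0.0376, 0.1804]
tcp_rot: [[0.995, -0.103, 0.001], [-0.103, -0.995, -0.0], [0.001, -0.0, -1.0]]
contact_force: [0.6, -0.7, -0.4]
finger_gap: 0.577
finger_force: 15.0
```

```bash
python3 - <<'E'
from h import *
# jar check one step before being above it
im=grab('wrist','w9'); print(im['state']['ee_pos'])
bs=blobs(im,(8,50,60),(22,220,255),(150,60,480,235),close=5)
for c in bs:
    e=cv2.fitEllipse(cv2.convexHull(c)); print(np.round(e[0],1),np.round(e[1],1),plane(im,[e[0]],.082),np.ptp(plane(im,c,.082),axis=0))
E
```

```text
[0.58783146 0.0376244  0.18039378]
[373.3 157.2] [69.6 70.9] [[ 0.61782339 -0.00684472  0.082     ]] [6.08884735e-02 6.07045024e-02 5.55111512e-17]
[485.8 150.4] [71.8 80.8] [[ 0.6140378  -0.10566157  0.082     ]] [6.80180079e-02 2.75013315e-02 1.11022302e-16]
```

View pics/w9.png

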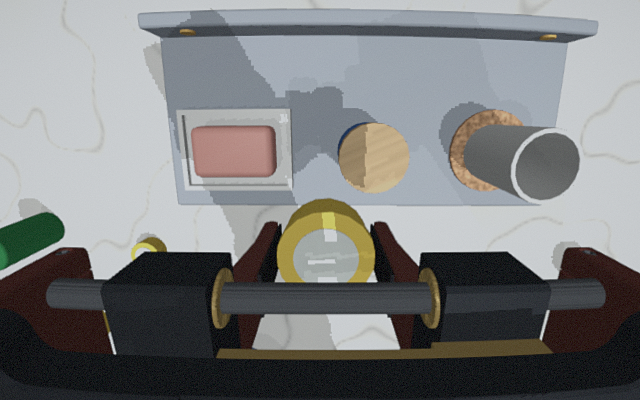

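The soap is centred in the dish, the jar (373,157) sits midway, and the tumbler is upright on the coaster. The tin is held upright at (325,255).

Request:
{"op": "step_arm", "data": {
  "rows": [
    [1,[17.3,20.5,0],[0,0,0]],
    [1,[17.3,20.5,0],[0,0,0]],
    [1,[0,0,0],[0,0,0]],
    [1,[0,0,0],[0,0,0]]
  ]
}}

```text
clock: 24.55
ee_pos: [0.6167, -0.0038, 0.1803]
tcp_rot: [[0.995, -0.102, 0.0], [-0.102, -0.995, 0.001], [-0.0, -0.001, -1.0]]
contact_force: [-1.3, -0.3, -0.9]
finger_gap: 0.576
finger_force: 15.0
```

Request:
{"op": "step_arm", "data": {
  "rows": [
    [1,[1,3,40],[0,0,0]],
    [1,[0,0,35],[0,0,0]],
    [1,[0,0,7],[0,0,0]],
    [1,[0,0,2],[0,0,0]],
    [1,[0,0,0],[0,0,0]]
  ]
}}

```text
clock: 25.18
ee_pos: [0.6191, -0.0076, 0.098]
tcp_rot: [[0.995, -0.103, 0.003], [-0.103, -0.995, 0.0], [0.003, -0.001, -1.0]]
contact_force: [0.8, 0.2, 0.4]
finger_gap: 0.577
finger_force: 15.0
```

Request:
{"op": "step_arm", "data": {
  "rows": [
    [1,[0,0,1],[0,0,0]],
    [1,[0,0,1],[0,0,0]],
    [1,[0,0,0],[0,0,0]]
  ]
}}

```text
clock: 25.55
ee_pos: [0.6183, -0.0083, 0.0948]
tcp_rot: [[0.995, -0.103, 0.001], [-0.103, -0.995, -0.0], [0.001, -0.0, -1.0]]
contact_force: [-1.2, 0.4, -0.6]
finger_gap: 0.579
finger_force: 15.0
```

Request:
{"op": "step_arm", "data": {
  "rows": [
    [1,[0,-1,1],[0,0,0]],
    [1,[0,0,1],[0,0,0]],
    [1,[0,0,0],[0,0,0]]
  ]
}}

```text
clock: 25.92
ee_pos: [0.6183, -0.0071, 0.0926]
tcp_rot: [[0.995, -0.103, 0.001], [-0.103, -0.995, 0.0], [0.001, -0.0, -1.0]]
contact_force: [0.1, 0.2, 0.3]
finger_gap: 0.572
finger_force: 15.0
```

Request:
{"op": "step_arm", "data": {
  "rows": [
    [1,[0,0,0.8],[0,0,0]],
    [1,[0,0,0.5],[0,0,0]],
    [1,[0,0,0],[0,0,0]]
  ]
}}

```text
clock: 26.3
ee_pos: [0.6187, -0.0071, 0.0926]
tcp_rot: [[0.995, -0.103, 0.002], [-0.103, -0.995, -0.0], [0.002, 0.0, -1.0]]
contact_force: [-3.8, 0.5, 9.3]
finger_gap: 0.58
finger_force: 15.0
```

Request:
{"op": "step_arm", "data": {
  "rows": [
    [0,[0,0,0],[0,0,0]],
    [0,[0,0,0],[0,0,0]],
    [0,[0,0,0],[0,0,0]],
    [0,[0,0,-30],[0,0,0]],
    [0,[0,0,-50],[0,0,0]],
    [0,[0,0,-40],[0,0,0]],
    [0,[0,0,0],[0,0,0]]
  ]
}}

```text
clock: 27.18
ee_pos: [0.6203, -0.0069, 0.2148]
tcp_rot: [[0.995, -0.103, 0.008], [-0.103, -0.995, 0.0], [0.008, -0.001, -1.0]]
contact_force: [0.2, -0.4, 0.8]
finger_gap: 0.998
finger_force: 0.0
```

Request:
{"op": "step_arm", "data": {
  "rows": [
    [0,[-25.7,47.9,0],[0,0,0]],
    [0,[-25.7,47.9,0],[0,0,0]],
    [0,[-25.7,47.9,0],[0,0,0]],
    [0,[-25.7,47.9,0],[0,0,0]],
    [0,[-25.7,47.9,0],[0,0,0]],
    [0,[-25.7,47.9,0],[0,0,0]],
    [0,[0,0,0],[0,0,0]],
    [0,[0,0,0],[0,0,0]]
  ]
}}

```text
clock: 28.18
ee_pos: [0.435, -0.2765, 0.2102]
tcp_rot: [[0.995, -0.103, 0.0], [-0.103, -0.995, 0.001], [-0.0, -0.001, -1.0]]
contact_force: [-0.3, 1.3, -0.8]
finger_gap: 1.0
finger_force: 0.0
```

```bash
python3 - <<'E'
from h import *
im=grab('wrist','w10'); s=env.get_state();print(im['state'],s['joint_positions'].round(2))
h=cv2.cvtColor(im['color'],cv2.COLOR_RGB2HSV)
print('pred cap',proj(im,[.436,-.277,.114]),'base',proj(im,[.436,-.277,0]))
for n,r in(('cap',((0,0,0),(179,255,50))),('body',((3,110,30),(16,255,200)))):
    for c in blobs(im,*r,(255,90,400,245),close=3):
        e=cv2.fitEllipse(c);print(n,cv2.boundingRect(c),np.round(e[0],1),np.round(e[1],1),plane(im,[e[0]],.114).round(4))
t=grab('top','top1')
for c in blobs(t,(24,110,90),(34,255,255),(280,130,350,190),amin=10): e=cv2.fitEllipse(c);print('tin',e[0],plane(t,[e[0]],.112))
E
```

```text
{'ee_pos': array([ 0.43504999, -0.27647605,  0.21024031]), 'tcp_rot': array([[ 9.94684096e-01, -1.02973502e-01,  8.51674764e-05],
       [-1.02973531e-01, -9.94683426e-01,  1.15510934e-03],
       [-3.42309766e-05, -1.15773889e-03, -9.99999329e-01]])} [ 0.74  0.25 -0.34  1.93  0.1   0.98 -1.32]
pred cap [[326.33616396 195.06139304]] base [[326.14852358 171.29325011]]
cap (319, 180, 25, 29) [330.9 193.8] [25.  28.1] [[ 0.4367 -0.2811  0.114 ]]
body (311, 158, 40, 46) [330.1 182.7] [36.1 50.2] [[ 0.4468 -0.2814  0.114 ]]
tin (316.6016845703125, 156.67613220214844) [[ 0.6147481  -0.00401112  0.112     ]]
```

Request:
{"op": "step_arm", "data": {
  "rows": [
    [0,[0,4.5,50],[0,0,0]],
    [0,[0,0,55],[0,0,0]],
    [0,[0,0,45],[0,0,0]],
    [0,[0,0,14],[0,0,0]],
    [0,[0,0,0],[0,0,0]],
    [0,[0,0,0],[0,0,0]]
  ]
}}

```text
clock: 29.02
ee_pos: [0.4364, -0.282, 0.0488]
tcp_rot: [[0.995, -0.103, 0.004], [-0.103, -0.995, -0.001], [0.004, 0.001, -1.0]]
contact_force: [-1.2, -0.2, -0.4]
finger_gap: 0.999
finger_force: 0.0
```

Request:
{"op": "step_arm", "data": {
  "rows": [
    [1,[0,0,0],[0,0,0]],
    [1,[0,0,0],[0,0,0]],
    [1,[0,0,0],[0,0,0]],
    [1,[0,0,0],[0,0,0]],
    [1,[0,0,0],[0,0,0]],
    [1,[0,0,0],[0,0,0]]
  ],
  "squeeze": 20
}}

```text
clock: 29.78
ee_pos: [0.4349, -0.2816, 0.0471]
tcp_rot: [[0.995, -0.103, 0.001], [-0.103, -0.995, 0.0], [0.001, -0.0, -1.0]]
contact_force: [-0.8, -0.1, 0.0]
finger_gap: 0.472
finger_force: 20.0
```

Request:
{"op": "step_arm", "data": {
  "rows": [
    [1,[0,0,-55],[0,0,0]],
    [1,[0,0,-55],[0,0,0]],
    [1,[0,0,-50],[0,0,0]],
    [1,[33,-41.8,0],[0,0,0]],
    [1,[33,-41.8,0],[0,0,0]],
    [1,[33,-41.8,0],[0,0,0]],
    [1,[33,-41.8,0],[0,0,0]],
    [1,[33,-41.8,0],[0,0,0]]
  ]
}}

```text
clock: 30.78
ee_pos: [0.621, -0.0897, 0.2067]
tcp_rot: [[0.995, -0.103, -0.0], [-0.103, -0.995, -0.0], [-0.0, 0.0, -1.0]]
contact_force: [0.5, -1.8, -3.0]
finger_gap: 0.475
finger_force: 20.0
```

Request:
{"op": "step_arm", "data": {
  "rows": [
    [1,[33,-41.8,0],[0,0,0]],
    [1,[33,-41.8,0],[0,0,0]],
    [1,[0,0,0],[0,0,0]],
    [1,[0,0,0],[0,0,0]]
  ]
}}

```text
clock: 31.28
ee_pos: [0.6939, -0.0149, 0.2063]
tcp_rot: [[0.995, -0.103, -0.001], [-0.103, -0.995, -0.001], [-0.001, 0.001, -1.0]]
contact_force: [-0.5, -0.8, -1.9]
finger_gap: 0.474
finger_force: 20.0
```

```bash
python3 - <<'E'
from h import *
im=grab('scene','scene1'); t=grab('top','top2'); print(env.get_state()['ee_pos'],env.get_state()['finger_gap'])
cv2.imwrite('pics/w11.png',im['color'][:,:,::-1])
E
```

```text
[ 0.69385473 -0.01629423  0.20695328] 0.4717649403376315
```

Request:
{"op": "step_arm", "data": {
  "rows": [
    [1,[1,-1,50],[0,0,0]],
    [1,[0,0,50],[0,0,0]],
    [1,[0,0,30],[0,0,0]],
    [1,[0,0,6],[0,0,0]],
    [1,[0,0,3],[0,0,0]],
    [1,[0,0,0],[0,0,0]]
  ]
}}

```text
clock: 32.12
ee_pos: [0.6969, -0.0138, 0.07]
tcp_rot: [[0.995, -0.104, 0.003], [-0.104, -0.995, -0.0], [0.003, -0.0, -1.0]]
contact_force: [0.3, -0.0, -2.3]
finger_gap: 0.473
finger_force: 20.0
```

Request:
{"op": "step_arm", "data": {
  "rows": [
    [1,[0,0,1],[0,0,0]],
    [1,[0,0,1],[0,0,0]],
    [1,[0,0,0],[0,0,0]]
  ]
}}

```text
clock: 32.5
ee_pos: [0.6959, -0.0135, 0.0665]
tcp_rot: [[0.995, -0.103, 0.001], [-0.103, -0.995, -0.0], [0.001, -0.0, -1.0]]
contact_force: [0.2, 0.3, -1.9]
finger_gap: 0.474
finger_force: 20.0
```

Request:
{"op": "step_arm", "data": {
  "rows": [
    [1,[0,0,1],[0,0,0]],
    [1,[0,0,1],[0,0,0]],
    [1,[0,0,0],[0,0,0]]
  ]
}}

```text
clock: 32.88
ee_pos: [0.6961, -0.0135, 0.0652]
tcp_rot: [[0.995, -0.103, 0.002], [-0.103, -0.995, -0.0], [0.002, -0.0, -1.0]]
contact_force: [-1.2, -0.2, 4.5]
finger_gap: 0.476
finger_force: 20.0
```

Request:
{"op": "step_arm", "data": {
  "rows": [
    [0,[0,0,0],[0,0,0]],
    [0,[0,0,0],[0,0,0]],
    [0,[0,0,0],[0,0,0]],
    [0,[0,0,-40],[0,0,0]],
    [0,[0,0,-55],[0,0,0]],
    [0,[0,0,-60],[0,0,0]],
    [0,[0,0,-60],[0,0,0]]
  ]
}}

```text
clock: 33.75
ee_pos: [0.6954, -0.0136, 0.2812]
tcp_rot: [[0.995, -0.103, 0.001], [-0.103, -0.995, 0.0], [0.001, -0.0, -1.0]]
contact_force: [1.5, 0.2, -0.1]
finger_gap: 0.996
finger_force: 0.0
```

Request:
{"op": "step_arm", "data": {
  "rows": [
    [0,[-50,0,0],[0,0,0]],
    [0,[-50,0,0],[0,0,0]],
    [0,[-50,0,0],[0,0,0]],
    [0,[0,0,0],[0,0,0]],
    [0,[0,0,0],[0,0,0]]
  ]
}}

```text
clock: 34.38
ee_pos: [0.5473, 0.0017, 0.2797]
tcp_rot: [[0.995, -0.103, 0.003], [-0.103, -0.995, -0.0], [0.003, -0.0, -1.0]]
contact_force: [0.8, -0.4, -0.7]
finger_gap: 1.0
finger_force: 0.0
```

```bash
python3 - <<'E'
from h import *
im=grab('wrist','w12'); s=grab('scene','scene2')
o=np.zeros((600,640,3),np.uint8);o[:340]=im['color'][:340,:,::-1];o[340:,:]=s['color'][100:360,:,::-1]
cv2.imwrite('pics/fin.png',o);print(im['state']['ee_pos'],env.get_state()['contact_force'])
E
```

```text
[0.5472539  0.00168253 0.27969694] [ 0.62415143 -0.34810649  0.23727758]
```

View pics/fin.png

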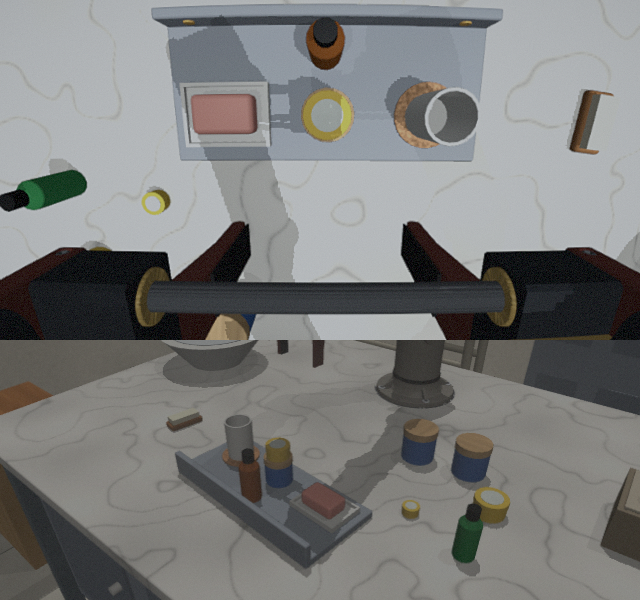

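Everything stands as asked: soap (224,114), tin on jar (327,114), amber behind (325,43), tumbler rim (451,116) over the coaster. One last numeric check of the tumbler and tin.

```bash
python3 - <<'E'
from h import *
im=load('w12')
c=max(blobs(im,(8,60,60),(22,220,255),(385,75,480,155),close=3),key=cv2.contourArea)
w=plane(im,c,.024);print('coaster x',w[:,0].min(),w[:,0].max(),'ymax',w[:,1].max())
print('tum',plane(im,[(451,116)],.114),'soap',plane(im,[(224,114)],.055),'tin',plane(im,[(327.5,114.5)],.112),'cap',plane(im,[(325.5,31)],.132))
E
```

```text
coaster x 0.5597542994163164 0.6463093907527317 ymax -0.0966649799119163
tum [[ 0.60278528 -0.13814362  0.114     ]] soap [[0.63174015 0.1204424  0.055     ]] tin [[ 0.61708861 -0.00754528  0.112     ]] cap [[ 0.69394136 -0.01341415  0.132     ]]
```

```bash
python3 -c "
from bench import env
print(env.sign_off())"
```

```text
the job is handed in; nothing more can be done
None
```

The job is handed in after about 34 s of the 128 s. By the last camera check, soap, tumbler, jar, tin and amber bottle are all in place within tolerance, and the green bottle and nail brush were not touched; the sign-off returned no verdict.

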